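Set the earth-contact leaf of a test nest

TASK

The earth-contact leaf of this test nest must give 5 mm, to within 1 mm, when the button at its mid-span is pressed straight down with 12 N, to within 1 N; just now it is either too slack or too stiff. With closed fingertips press the button at 12 N for about a second to judge it, turn the tension knob the right way and as far as it needs, then press the button at 12 N again to prove the setting, and leave the leaf free. Never push on the leaf with more than 18 N, and leave the power board, the screw bin and the screwdriver where they are.

Things in the scene. Friction and masses are not known exactly. Their poses are not given: they have to be found in the camera images.
- nest: Fixed test nest: black plate 250 x 120 x 12 mm; origin at the centre of its underside, +x along the leaf, heel to tip. Heel block at -x (74 x 56 mm, top z = 50 mm) with the tension knob, and a steel bar (top 64 mm) clamping the leaf's root. Four white rest pads at x = -15, 75, y = +-46 mm, tops at z = 50 mm (where the pressed button should be). Hook over the leaf's tip: x = 100-117 mm, top 57 mm.
- leaf: Phosphor-bronze cantilever strip 24 mm wide, 2 mm thick, 150 mm free; origin where it bends near its root (nest x = -34, z = 50 mm), x towards the tip. It is preloaded up against the hook: it stays put until the push on the button exceeds the preload (1 to 12 N as found), then gives about 1 mm per extra newton, 16 mm at most, and springs back when let go.
- leaf_contact (a point): Middle of the top of the round copper contact button (18 mm across, 3 mm high) at the leaf's mid-span; at rest at x = 30 mm, y = 0, z = 55 mm of the nest. It goes straight down as the leaf gives.
- tension (a joint): Tension knob angle, rad: 0 with its bar along the leaf (nest x), growing clockwise seen from above, -1.6 to 1.6; starts at 0 and stays where it is left (friction 0.16 N m). Clockwise raises the leaf's preload, measured at the button, by about 5 N per rad; anticlockwise lowers it as much.
- tension_grip (a point): Middle of the knob's black grip bar (42 mm long, 13 mm thick, 22 mm high: top 11 mm above this point; white line on top), on the knob's axis at x = -88, y = 0, z = 75 mm of the nest. Its x axis runs along the bar. Under the bar a disc 44 mm across, its top 11 mm below this point.
- power_board: Bystander: small steel chassis tray 150 x 105 mm with a green power board, 36 mm high, loose; origin at the centre of its underside.
- screw_bin: Bystander: yellow plastic bin 100 x 140 x 65 mm, part full of screws, loose; origin at the centre of its underside.
- screwdriver: Bystander: orange-handled screwdriver 200 mm long, 26 mm thick, loose; origin at mid-length under it, x towards the tip.

How it is judged:
By the outcome, as a careful person would: the job done as asked, in the order asked, and still so for the second after the job is handed in, with the robot touching nothing.
It also fails if it takes over 67 s, if anything falls off the work surface, if the arm or the gripper's body presses on something with over 40 N, if the wrist force passes 120 N, or if a joint passes its speed limit or range.

ROBOT

A 6-joint arm with a two-finger parallel gripper is mounted at the origin on the work surface. World frame = base frame: x ahead of the robot, y to its left, z up, the work surface at z = 0. Lengths are in mm, angles in rad, forces in N, time in s.
With the tool pointing down it reaches from about 275 to 1000 mm from the base axis. Payload 8.4 kg.
Tool frame: the origin (TCP) lies between the finger pads, 19 mm behind the fingertips; this is the grasp point; z points along the fingers, y is the line along which they close (so a half turn about z gives the same grasp; the last joint's range is limited). The gripper opens to 85 mm and grips with 20 to 120 N. Pads are 22 mm wide; open, the fingers measure 114 mm over their backs; the gripper's body (76 mm by 85 mm) begins 54 mm behind the grasp point. The pads swing forward as they close: fully open they stand 13 mm farther back than shut.
Start: joints at [-1.114, 0.353, 1.633, -0, 1.155, -0.002], TCP at [276.794, -560.369, 249.981] pointing down, gripper open.
Joint ranges: [-2.63, 2.63], [-0.92, 2.1], [0.06, 2.66], [-1.3, 4.44], [0, 2.69], [-3.02, 3.02]. Speed limits (rad/s): [2.22, 2.22, 2.79, 3.14, 3.14, 3.14].

INTERFACE

Orientations are given as [roll, pitch, yaw] about the fixed x, y, z axes, in that order (R = Rz(yaw) Ry(pitch) Rx(roll)).
In Python, from rig import r, cams, sign_off gives the robot as it stands.
- The arm moves only by the shell command python3 -m crank 'ROWS' [FORCE]. ROWS is JSON, a list of rows, each a list of 7 numbers: the shift along the tool's x, y, z in m, then the turn, a rotation vector about the tool's x, y, z in rad, then the closure, from 0 (fully open) to 1 (shut). In form: [[dx, dy, dz, ax, ay, az, gripper], ...]. A call has 1 to 5 rows; each row is the pose to reach, as a shift and turn from the pose commanded when the call began, along the tool's axes at that moment; what a row does not reach only later rows make up. A row lasts 1/10 s, in which the tool goes at most 50 mm and 8.59 degrees, less where a joint would pass 70% of its speed; a pose out of reach is approached as far as the arm can. A call with a gripper value outside its range is refused whole. The fingers move at their own pace and stop on an object; FORCE is the grip in N (left out, the last holds). Time passes only in rows, so rows that repeat a pose let the fingers close. It gives the time, the measured TCP pose, the force, the opening and the grip force at its end, in the units of the state.
- r.sense(): the state, without advancing time (a new reading comes with each control period).
- cams.grab_frame(name): name is "scene" or "top"; returns a dict with "image" (420x560x3 uint8, red, green, blue), "fx", "fy", "cx", "cy" (pixels), "D" ([k1, k2, p1, p2, k3] as OpenCV has them; the pictures are not rectified), "position" and "orientation" of the camera in the world. Camera axes: x right, y down, z forward; pixel columns grow to the right and rows downward; lengths in mm; the calibration is good to about 2 mm. A picture is of the moment at which its call begins. There is no depth.
- sign_off(): hands the job in; it is judged then, once.
The state is a dict: "clock": time; "qpos": joint angles; "qvel": joint speeds; "joint_efforts": joint torques, N m; "eef_pos": TCP position; "tcp_rot": TCP orientation; "contact_force": force on the tool from outside, world axes, zero at the start; "wrist_torque": the same for the moment, N m; "opening": opening from 0.0 (shut) to 1.0 (fully open); "grasp_force": force on a finger pad.
Only numpy, scipy, OpenCV 4.12 (cv2) and the standard library are available. Lean on these libraries where they do the work, as an engineer would, in place of code of your own. Each camera call takes 0.05 s, during which the arm holds its last target. There are 200 camera calls.

## Working session

There is one attempt and no reset: what is moved stays moved. The work goes in short steps, Python scripts to look and compute and a shell command to move; the robot and the scene stay as the last step left them, time stands still between calls to the robot, and variables do not carry over. Pictures are saved under pics/ and viewed, at most 10 in all, crops included, and the job is handed in when it is done.

```bash
mkdir -p pics; ls
python3 - <<'E'
from rig import r,cams
import cv2
print(r.sense())
for n in("scene","top"):
    f=cams.grab_frame(n); cv2.imwrite(f"pics/{n}0.png",f["image"][:,:,::-1])
    print(n,{k:v for k,v in f.items() if k!="image"})
E
```

```text
pics
{'clock': 0.0, 'qpos': array([-1.11438227e+00,  3.53653420e-01,  1.63414922e+00, -3.28942390e-05,
        1.15516678e+00, -2.40304812e-03]), 'qvel': array([ 1.52638453e-04,  6.72986401e-06,  1.34464352e-03, -2.63014911e-04,
       -1.46743648e-03, -2.90282399e-03]), 'joint_efforts': array([ 3.77557066e-03, -6.05237603e+01, -3.42058504e+01,  3.80653109e-04,
        9.47600172e-03, -5.51720632e-06]), 'eef_pos': array([ 276.59683268, -559.96328497,  249.25190492]), 'tcp_rot': array([-3.14021582e+00,  2.67668813e-05,  4.58830422e-01]), 'contact_force': array([ 0.72040179,  0.02760662, -0.47398718]), 'wrist_torque': array([ 0.03950679, -0.00317688, -0.06204637]), 'grasp_force': 0.0, 'opening': 0.9976181718605158}
scene {'fx': 546.7835631139891, 'fy': 546.7835631139891, 'cx': 274.34649220015524, 'cy': 211.34111540912932, 'D': array([-0.03447352,  0.        ,  0.        ,  0.        ,  0.        ]), 'position': array([1517.48363349,   -4.56995459, 1026.01069558]), 'orientation': array([-2.35059649,  0.00916433,  1.5518351 ])}
top {'fx': 442.3173624436501, 'fy': 442.3173624436501, 'cx': 277.758250042227, 'cy': 210.3836715996478, 'D': array([-0.10826635,  0.        ,  0.        ,  0.        ,  0.        ]), 'position': array([ 469.76373031,   -9.15083234, 1164.68429832]), 'orientation': array([-3.0603705 ,  0.01950781, -1.57288665])}
```

View pics/top0.png

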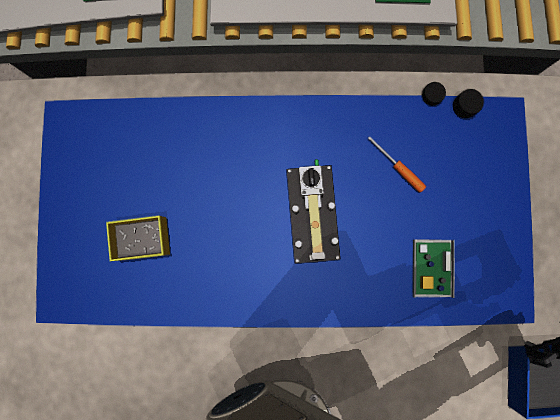

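View pics/scene0.png

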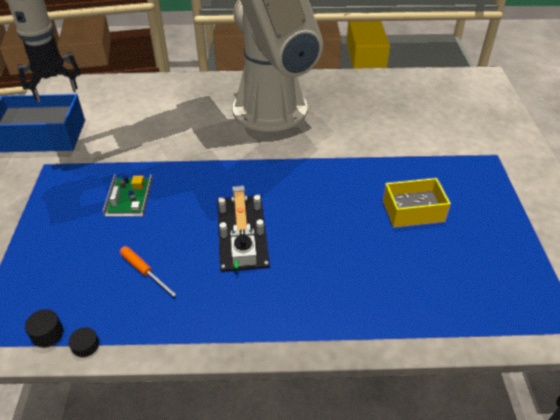

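The top view shows the nest with its knob at about (311,178), the button at (315,225) and the hook at (317,257), so the leaf points towards the robot. The scene view agrees, with the knob at (243,241) and the button at (240,210). Next I'll enlarge both.

Run:
```python
import cv2
a=cv2.imread("pics/top0.png")[155:275,270:360]
a=cv2.resize(a,None,fx=5,fy=5,interpolation=cv2.INTER_CUBIC)
b=cv2.imread("pics/scene0.png")[180:280,205:285]
b=cv2.resize(b,(400,500),interpolation=cv2.INTER_CUBIC)
b=cv2.copyMakeBorder(b,0,100,0,0,cv2.BORDER_CONSTANT)
c=cv2.hconcat([a[:,:400],b]); print(c.shape)
cv2.imwrite("pics/crop.png",c)
```

```text
(600, 800, 3)
```

View pics/crop.png

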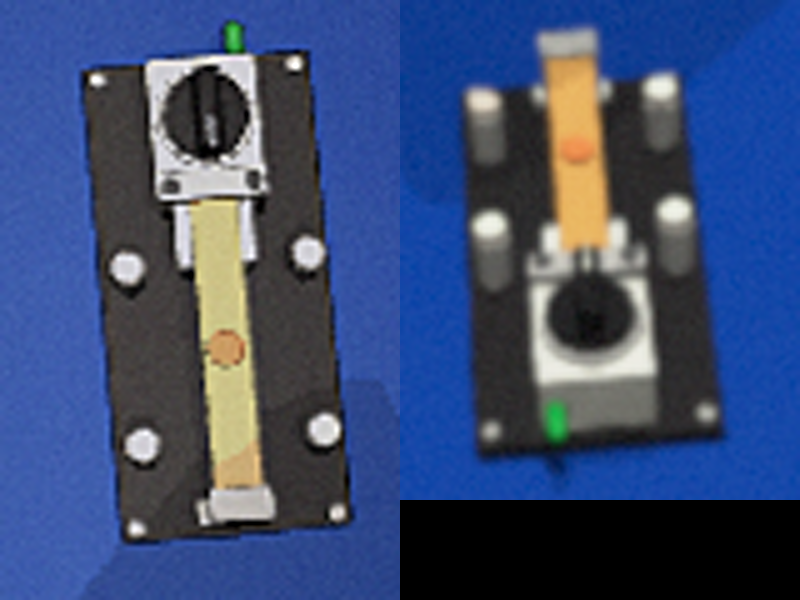

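The crop shows the four pads, the button and the plate corners clearly in both views. I'll fit the nest pose (x, y, yaw) to these points.

```bash
cat > h.py <<'E'
from rig import r,cams
import numpy as np,cv2
from scipy.spatial.transform import Rotation as R
def proj(f,P):
    C=R.from_euler('xyz',f["orientation"]).as_matrix().T
    K=np.array([[f["fx"],0,f["cx"]],[0,f["fy"],f["cy"]],[0,0,1]])
    return cv2.projectPoints(np.float64(P),cv2.Rodrigues(C)[0],-C@f["position"],K,f["D"])[0][:,0]
def nest(p,P): return R.from_euler('z',p[2]).apply(P)+[p[0],p[1],0]
E
python3 - <<'E'
from h import *
from scipy.optimize import least_squares
T=[(-15,-46,50,127,268),(-15,46,50,308,253),(75,-46,50,142,444),(75,46,50,324,429),(30,0,55,226,348),(-125,-60,12,84,72),(-125,60,12,308,52),(125,-60,12,125,541),(125,60,12,352,521)]
S=[(75,46,50,483,100),(75,-46,50,661,87),(-15,46,50,490,225),(-15,-46,50,675,212),(30,0,55,576,149),(-125,60,12,480,457),(-125,-60,12,722,435)]
T=np.array(T,float);S=np.array(S,float)
t=np.c_[270+T[:,3]/5-.4,155+T[:,4]/5-.4];s=np.c_[205+(S[:,3]-400)/5-.4,180+S[:,4]/5-.4]
ft,fs=cams.grab_frame("top"),cams.grab_frame("scene")
def e(p,w=3):
    a=(proj(ft,nest(p,T[:,:3]))-t); b=(proj(fs,nest(p,S[:,:3]))-s)
    return np.r_[a.ravel() if w&1 else [],b.ravel() if w&2 else []]
for w in (1,2,3):
    o=least_squares(e,[450,-90,3.1],args=(w,)); print(w,o.x,np.abs(o.fun).max(),(o.fun**2).mean()**.5)
p=o.x; print(e(p).reshape(-1,2).round(1).tolist())
print("button",nest(p,[30,0,55]),"knob",nest(p,[-88,0,75]))
E
```

```text
1 [555.09811719 -78.53531128   3.22264124] 0.6615837438066023 0.35293574573064823
2 [556.98670389 -79.33866099   3.2261483 ] 1.18520874797656 0.6357249031978675
3 [555.67840609 -78.89179095   3.22303869] 1.662401786830742 0.554726924227762
[[0.2, -0.4], [0.3, -0.5], [0.3, -0.0], [0.4, -0.1], [0.3, -0.3], [-0.4, -0.9], [0.1, -0.7], [-0.4, 0.4], [0.3, 0.4], [0.4, 0.4], [0.2, 0.3], [0.2, 0.2], [0.2, -0.1], [0.4, -0.1], [-0.9, -1.7], [0.8, -1.4]]
button [525.77785295 -81.33247151  55.        ] knob [643.38669532 -71.73246131  75.        ]
```

```bash
cat >> h.py <<'E'
def go(x,y,z,yaw):
    s=r.sense(); A=R.from_euler('xyz',s["tcp_rot"]); B=R.from_euler('xyz',[np.pi,0,yaw])
    print("delta",(A.inv().apply(np.array([x,y,z])-s["eef_pos"])/1000).round(4),(A.inv()*B).as_rotvec().round(3),"q",s["qpos"].round(2))
E
python3 -m crank '[[0.4354,-0.3192,0,0,0,0.378,1],[0.4354,-0.3192,0,0,0,0.378,1],[0.4354,-0.3192,0,0,0,0.378,1],[0.4354,-0.3192,0,0,0,0.378,1],[0.4354,-0.3192,0,0,0,0.378,1]]' 40
python3 -c "
from h import *
go(525.8,-81.3,150,.081)"
```

```text
clock: 0.7
eef_pos: [392.2, -337.5, 250.0]
tcp_rot: [3.142, -0.0, 0.08]
contact_force: [0.9, -1.0, 0.2]
opening: 0.142
grasp_force: 0.0
delta [ 0.1537 -0.2447  0.1   ] [ 0.    -0.    -0.001] q [-0.71  0.19  1.86  0.    1.09  0.78]
```

```bash
python3 -m crank '[[0.1537,-0.2447,0,0,0,0,1],[0.1537,-0.2447,0,0,0,0,1],[0.1537,-0.2447,0,0,0,0,1],[0.1537,-0.2447,0,0,0,0,1],[0.1537,-0.2447,0,0,0,0,1]]' >/dev/null
python3 -m crank '[[0,0,0,0,0,0,1],[0,0,0,0,0,0,1]]'
python3 -c "
from h import *
go(525.8,-81.3,90,.081)"
```

```text
clock: 1.4
eef_pos: [507.4, -116.6, 249.8]
tcp_rot: [3.141, 0.001, 0.084]
contact_force: [-0.4, -0.3, -0.3]
opening: -0.002
grasp_force: 0.0
delta [ 0.0214 -0.0336  0.1598] [0.    0.001 0.003] q [-0.23  0.19  1.85 -0.    1.1   1.26]
```

```bash
python3 -m crank '[[0.0214,-0.0336,0.02,0,0,0.003,1],[0.0214,-0.0336,0.06,0,0,0.003,1],[0.0214,-0.0336,0.1,0,0,0.003,1],[0.0214,-0.0336,0.14,0,0,0.003,1],[0.0214,-0.0336,0.16,0,0,0.003,1]]' >/dev/null
python3 -m crank '[[0,0,0,0,0,0,1],[0,0,0,0,0,0,1],[0,0,0,0,0,0,1]]'
python3 - <<'E'
from h import *
go(525.8,-81.3,76,.081)
for n in("scene","top"):
    f=cams.grab_frame(n);u,v=proj(f,[[525.8,-81.3,55]])[0].astype(int)
    cv2.imwrite(f"pics/{n}1.png",cv2.resize(f["image"][v-50:v+50,u-40:u+40,::-1],(400,500),interpolation=cv2.INTER_CUBIC))
cv2.imwrite("pics/c1.png",cv2.hconcat([cv2.imread("pics/top1.png"),cv2.imread("pics/scene1.png")]))
E
```

```text
clock: 2.2
eef_pos: [526.7, -83.3, 91.5]
tcp_rot: [3.141, -0.002, 0.077]
contact_force: [0.2, -0.0, -0.2]
opening: -0.004
grasp_force: 0.0
delta [-0.0007 -0.002   0.0155] [ 0.001 -0.002 -0.004] q [-0.16  0.42  1.96 -0.    0.76  1.33]
```

View pics/c1.png

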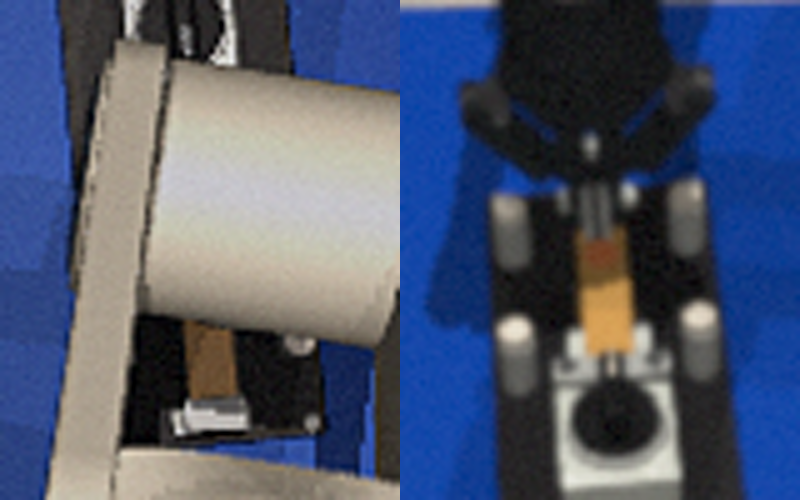

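The fingertips at (597,235) sit over the button at (600,250) in the scene half; the arm hides the button in the top half. Next I'll descend gently.

```bash
python3 -m crank '[[-0.0005,-0.0015,0.005,0,0,-0.002,1],[-0.0005,-0.0015,0.01,0,0,-0.002,1],[-0.0005,-0.0015,0.0145,0,0,-0.002,1],[-0.0005,-0.0015,0.0155,0,0,-0.002,1],[-0.0005,-0.0015,0.0155,0,0,-0.002,1]]'
python3 -m crank '[[0,0,0.0005,0,0,0,1],[0,0,0.001,0,0,0,1],[0,0,0.001,0,0,0,1]]'
```

```text
clock: 2.8
eef_pos: [525.0, -80.8, 74.1]
tcp_rot: [-3.141, 0.001, 0.08]
contact_force: [0.1, -0.2, 0.8]
opening: -0.0
grasp_force: 0.0
clock: 3.1
eef_pos: [525.3, -80.9, 73.6]
tcp_rot: [3.142, -0.0, 0.08]
contact_force: [0.5, 0.4, 0.4]
opening: 0.002
grasp_force: 0.0
```

```bash
python3 -m crank '[[0,0,0.0005,0,0,0,1],[0,0,0.001,0,0,0,1],[0,0,0.001,0,0,0,1]]'
```

```text
clock: 3.4
eef_pos: [525.2, -80.9, 72.6]
tcp_rot: [3.142, -0.0, 0.08]
contact_force: [-0.5, 0.1, 2.5]
opening: 0.0
grasp_force: 1.3
```

```bash
python3 -m crank '[[0,0,0.0005,0,0,0,1],[0,0,0.001,0,0,0,1],[0,0,0.001,0,0,0,1]]'
python3 -m crank '[[0,0,0.0005,0,0,0,1],[0,0,0.001,0,0,0,1],[0,0,0.001,0,0,0,1]]'
```

```text
clock: 3.7
eef_pos: [525.2, -80.9, 71.5]
tcp_rot: [3.142, 0.0, 0.08]
contact_force: [-1.0, -1.0, 4.1]
opening: 0.001
grasp_force: 1.9
clock: 4.0
eef_pos: [525.1, -80.9, 70.5]
tcp_rot: [-3.142, 0.0, 0.08]
contact_force: [-1.2, -0.6, 5.0]
opening: -0.001
grasp_force: 2.5
```

```bash
python3 -m crank '[[0,0,0.001,0,0,0,1],[0,0,0.002,0,0,0,1],[0,0,0.003,0,0,0,1],[0,0,0.004,0,0,0,1],[0,0,0.004,0,0,0,1]]'
python3 -m crank '[[0,0,0.0005,0,0,0,1],[0,0,0.001,0,0,0,1],[0,0,0.001,0,0,0,1]]'
```

```text
clock: 4.5
eef_pos: [525.1, -80.9, 66.7]
tcp_rot: [3.142, 0.0, 0.08]
contact_force: [-2.0, -0.8, 9.9]
opening: 0.002
grasp_force: 4.6
clock: 4.8
eef_pos: [525.2, -80.9, 65.8]
tcp_rot: [3.142, 0.0, 0.08]
contact_force: [-3.6, 1.0, 9.4]
opening: -0.0
grasp_force: 5.0
```

```bash
python3 -m crank '[[0,0,0.0005,0,0,0,1],[0,0,0.001,0,0,0,1],[0,0,0.0015,0,0,0,1]]'|egrep 'eef|conta'
for i in 1 2 3 4 5; do python3 -m crank '[[0,0,0,0,0,0,1]]'|egrep 'eef|conta'; done
```

```text
eef_pos: [525.2, -80.9, 64.4]
contact_force: [-2.8, 0.1, 11.9]
eef_pos: [525.2, -80.9, 64.4]
contact_force: [-4.5, 0.8, 11.6]
eef_pos: [525.2, -80.9, 64.4]
contact_force: [-3.2, 0.2, 10.8]
eef_pos: [525.2, -80.9, 64.5]
contact_force: [-4.0, -0.9, 10.7]
eef_pos: [525.2, -80.9, 64.5]
contact_force: [-4.0, -0.5, 10.5]
eef_pos: [525.2, -81.0, 64.5]
contact_force: [-3.7, -0.6, 11.2]
```

Fz averages about 11 N here, so I'll press 0.9 mm further and hold for a second.

```bash
python3 -m crank '[[0,0,0.0005,0,0,0,1],[0,0,0.0009,0,0,0,1]]'|egrep 'eef|conta'
for i in 1 2 3 4 5 6 7 8 9 10; do python3 -m crank '[[0,0,0,0,0,0,1]]'|egrep 'eef|conta'; done
```

```text
eef_pos: [525.3, -81.0, 63.6]
contact_force: [-3.9, 0.2, 10.9]
eef_pos: [525.2, -81.0, 63.6]
contact_force: [-3.3, 0.2, 12.0]
eef_pos: [525.2, -81.0, 63.6]
contact_force: [-2.6, 0.0, 11.4]
eef_pos: [525.3, -80.9, 63.6]
contact_force: [-3.1, 0.3, 12.0]
eef_pos: [525.2, -80.9, 63.6]
contact_force: [-4.3, 0.5, 12.5]
eef_pos: [525.2, -80.9, 63.6]
contact_force: [-3.4, -0.1, 11.3]
eef_pos: [525.3, -81.0, 63.7]
contact_force: [-3.8, 0.6, 12.9]
eef_pos: [525.2, -81.0, 63.6]
contact_force: [-3.3, -0.6, 12.3]
eef_pos: [525.3, -80.9, 63.7]
contact_force: [-3.6, 0.1, 12.5]
eef_pos: [525.3, -80.9, 63.6]
contact_force: [-3.1, 0.2, 12.5]
eef_pos: [525.2, -81.0, 63.6]
contact_force: [-3.5, -0.1, 12.0]
```

12 N gives about 10 mm, against 5 mm wanted, so the leaf is too slack. It needs about 1.05 rad clockwise. I'll lift and move to the knob.

```bash
python3 -m crank '[[0,0,-0.01,0,0,0,1],[0,0,-0.03,0,0,0,1],[0,0,-0.06,0,0,0,1],[0,0,-0.06,0,0,0,0.5],[0,0,-0.06,0,0,0,0.5]]' 40
python3 -c "
from h import *
go(643.4,-71.7,125,.081)"
```

```text
clock: 7.3
eef_pos: [525.6, -80.9, 123.4]
tcp_rot: [3.141, -0.001, 0.08]
contact_force: [0.1, -0.5, -0.0]
opening: 0.33
grasp_force: 0.0
delta [ 0.1182  0.0002 -0.0014] [ 0.    -0.001 -0.001] q [-0.16  0.37  1.94  0.    0.83  1.34]
```

```bash
python3 -m crank '[[0.04,0,0,0,0,0,0.5],[0.08,0,0,0,0,0,0.5],[0.118,0,0,0,0,0,0.5],[0.118,0,0,0,0,0,0.5],[0.118,0,0.01,0,0,0,0.5]]'
python3 - <<'E'
from h import *
go(643.4,-71.7,88,.081)
for n in("scene","top"):
    f=cams.grab_frame(n);u,v=proj(f,[[643,-71.7,75]])[0].astype(int)
    cv2.imwrite(f"pics/{n}2.png",cv2.resize(f["image"][v-50:v+50,u-40:u+40,::-1],(400,500),interpolation=cv2.INTER_CUBIC))
cv2.imwrite("pics/c2.png",cv2.hconcat([cv2.imread("pics/top2.png"),cv2.imread("pics/scene2.png")]))
E
```

```text
clock: 7.8
eef_pos: [643.0, -71.3, 112.1]
tcp_rot: [-3.142, 0.0, 0.08]
contact_force: [-0.8, -0.2, 0.0]
opening: 0.5
grasp_force: 0.0
delta [0.0004 0.0004 0.0241] [-0.     0.    -0.001] q [-0.11  0.54  1.69 -0.    0.92  1.38]
```

View pics/c2.png

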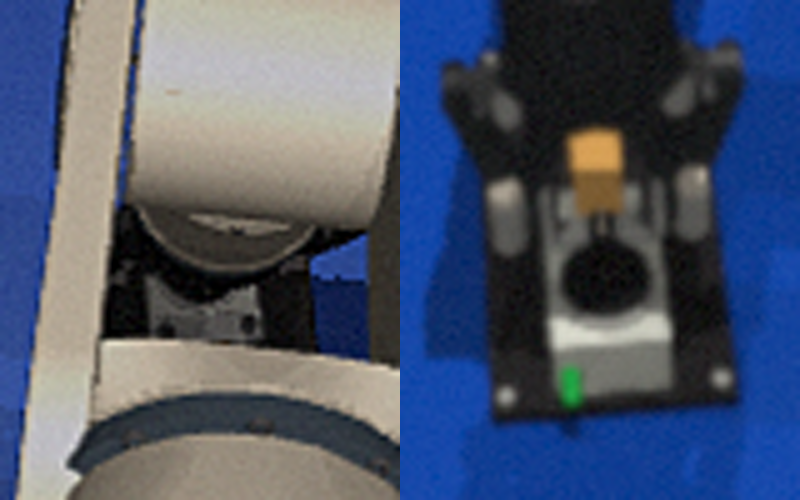

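The open fingers, at about x=548 and x=658 in the scene half, straddle the knob at (605,277) symmetrically. I'll descend and grip.

```bash
python3 -m crank '[[0.0004,0.0003,0.01,0,0,0,0.5],[0.0004,0.0003,0.02,0,0,0,0.5],[0.0004,0.0003,0.024,0,0,0,0.5],[0.0004,0.0003,0.024,0,0,0,0.5]]'
python3 -m crank '[[0,0,0,0,0,0,0.95],[0,0,0,0,0,0,0.95],[0,0,0,0,0,0,0.95],[0,0,0,0,0,0,0.95],[0,0,0,0,0,0,0.95]]' 40
```

```text
clock: 8.3
eef_pos: [642.4, -71.8, 88.1]
tcp_rot: [-3.141, 0.002, 0.08]
contact_force: [-0.5, 0.4, 0.1]
opening: 0.499
grasp_force: 0.0
clock: 8.8
eef_pos: [643.6, -72.1, 89.7]
tcp_rot: [3.141, -0.001, 0.08]
contact_force: [-1.4, -3.7, 5.1]
opening: 0.139
grasp_force: 41.6
```

```bash
python3 -m crank '[[0,0,0,0,0,0.1,0.95],[0,0,0,0,0,0.2,0.95],[0,0,0,0,0,0.3,0.95],[0,0,0,0,0,0.4,0.95],[0,0,0,0,0,0.5,0.95]]'
python3 -m crank '[[0,0,0,0,0,0.1,0.95],[0,0,0,0,0,0.2,0.95],[0,0,0,0,0,0.3,0.95],[0,0,0,0,0,0.4,0.95],[0,0,0,0,0,0.5,0.95]]'
python3 -m crank '[[0,0,0,0,0,0.05,0.95],[0,0,0,0,0,0.05,0.95],[0,0,0,0,0,0.05,0.95],[0,0,0,0,0,0.05,0.95]]'
python3 -c "
from h import *
print(r.sense()['wrist_torque'],r.sense()['qpos'])"
```

```text
clock: 9.3
eef_pos: [643.6, -72.4, 89.7]
tcp_rot: [3.141, -0.001, -0.424]
contact_force: [-1.1, -5.0, 4.4]
opening: 0.138
grasp_force: 41.7
clock: 9.8
eef_pos: [643.5, -72.5, 89.6]
tcp_rot: [3.141, -0.001, -0.924]
contact_force: [-2.3, -6.1, 6.2]
opening: 0.139
grasp_force: 41.7
clock: 10.2
eef_pos: [643.4, -72.5, 89.7]
tcp_rot: [3.142, -0.001, -0.97]
contact_force: [-2.1, -6.1, 5.6]
opening: 0.143
grasp_force: 41.7
[-0.91902955  0.30395233 -0.04780135] [-1.14095508e-01  5.64399133e-01  1.69804994e+00 -1.20465843e-03
  8.78439195e-01  2.42772371e+00]
```

Next I'll release, look at the knob angle as I move away, then return to the button.

```bash
python3 -m crank '[[0,0,0,0,0,0,0.5],[0,0,0,0,0,0,0.5],[0,0,0,0,0,0,0.5],[0,0,0,0,0,0,0.5]]'
python3 -m crank '[[0,0,-0.015,0,0,0,0.5],[0,0,-0.035,0,0,0,0.5],[0,0,-0.04,0,0,0,1],[0,0,-0.04,0,0,0,1],[0,0,-0.04,0,0,0,1]]'
python3 -c "
from h import *
go(525.2,-80.9,125,.08)"
```

```text
clock: 10.6
eef_pos: [643.2, -71.5, 88.9]
tcp_rot: [3.142, 0.0, -0.97]
contact_force: [-0.5, 0.6, -0.3]
opening: 0.5
grasp_force: 0.0
clock: 11.1
eef_pos: [643.0, -71.7, 129.0]
tcp_rot: [3.142, 0.0, -0.97]
contact_force: [-0.5, -1.1, 0.0]
opening: 0.004
grasp_force: 0.0
delta [-0.059   0.1024  0.004 ] [ 0.    0.   -1.05] q [-0.11  0.51  1.68  0.    0.95  2.43]
```

```bash
python3 -m crank '[[-0.059,0.1024,0,0,0,-0.14,1],[-0.059,0.1024,0,0,0,-0.28,1],[-0.059,0.1024,0,0,0,-0.42,1],[-0.059,0.1024,0,0,0,-0.56,1],[-0.059,0.1024,0,0,0,-0.7,1]]' >/dev/null
python3 -m crank '[[0,0,0,0,0,-0.14,1],[0,0,0,0,0,-0.28,1],[0,0,0,0,0,-0.35,1],[0,0,0,0,0,-0.35,1],[0,0,0,0,0,-0.35,1]]'
python3 - <<'E'
from h import *
go(525.2,-80.9,78,.08)
f=cams.grab_frame("scene");u,v=proj(f,[[600,-71.7,75]])[0].astype(int)
cv2.imwrite("pics/s3.png",cv2.resize(f["image"][v-50:v+50,u-50:u+50,::-1],(500,500),interpolation=cv2.INTER_CUBIC))
E
```

```text
clock: 12.1
eef_pos: [525.0, -80.9, 128.6]
tcp_rot: [-3.141, 0.001, 0.077]
contact_force: [0.5, 0.5, -0.6]
opening: 0.001
grasp_force: 0.0
delta [0.0002 0.     0.0506] [-0.     0.001 -0.003] q [-0.16  0.36  1.94  0.    0.84  1.34]
```

View pics/s3.png

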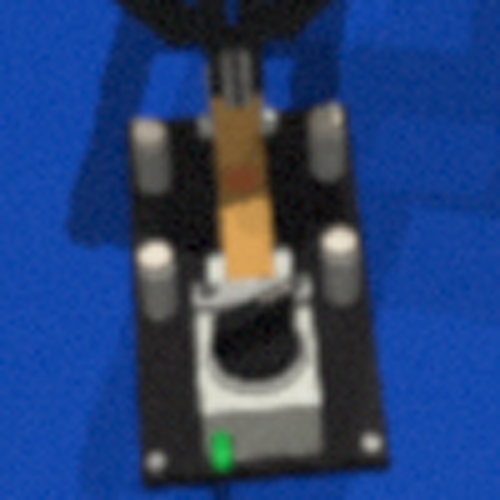

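The knob bar at (253,335) has turned, and the fingertips are over the leaf and in line with the button at (242,178). I'll descend to just above the button, then press in small steps.

```bash
python3 -m crank '[[0,0,0.02,0,0,-0.002,1],[0,0,0.04,0,0,-0.002,1],[0,0,0.0505,0,0,-0.002,1],[0,0,0.0505,0,0,-0.002,1],[0,0,0.0505,0,0,-0.002,1]]'|egrep 'eef|conta'
python3 -m crank '[[0,0,0.001,0,0,0,1],[0,0,0.002,0,0,0,1],[0,0,0.0025,0,0,0,1],[0,0,0.0025,0,0,0,1]]'|egrep 'eef|conta'
for i in 1 2 3 4; do python3 -m crank '[[0,0,0.0005,0,0,0,1],[0,0,0.0005,0,0,0,1]]'|egrep 'eef|conta'; done
```

```text
eef_pos: [525.5, -81.0, 78.8]
contact_force: [1.2, -1.4, 0.5]
eef_pos: [525.6, -81.0, 76.4]
contact_force: [0.5, 0.8, 0.1]
eef_pos: [525.4, -81.0, 75.6]
contact_force: [0.7, 0.0, 0.6]
eef_pos: [525.4, -80.9, 75.0]
contact_force: [-0.5, -0.6, -0.6]
eef_pos: [525.3, -80.9, 74.5]
contact_force: [-0.2, 0.2, -0.5]
eef_pos: [525.4, -81.0, 74.0]
contact_force: [0.6, 0.3, 0.4]
```

```bash
for i in 1 2 3 4; do python3 -m crank '[[0,0,0.0005,0,0,0,1],[0,0,0.0005,0,0,0,1]]'|egrep 'eef|conta'; done
```

```text
eef_pos: [525.4, -81.0, 73.6]
contact_force: [0.9, -0.4, -0.5]
eef_pos: [525.4, -81.0, 73.4]
contact_force: [-2.3, -0.0, 5.8]
eef_pos: [525.4, -81.0, 73.0]
contact_force: [-1.8, -0.2, 6.8]
eef_pos: [525.4, -81.0, 72.5]
contact_force: [-3.2, -0.1, 7.6]
```

Contact is at z≈73.4, so 12 N should come at about 68.4.

```bash
python3 -m crank '[[0,0,0.0007,0,0,0,1],[0,0,0.0014,0,0,0,1],[0,0,0.0021,0,0,0,1],[0,0,0.0028,0,0,0,1]]'|egrep 'eef|conta'
for i in 1 2 3; do python3 -m crank '[[0,0,0.0004,0,0,0,1],[0,0,0.0004,0,0,0,1]]'|egrep 'eef|conta'; done
for i in 1 2 3 4; do python3 -m crank '[[0,0,0,0,0,0,1]]'|egrep 'eef|conta'; done
```

```text
eef_pos: [525.3, -81.0, 69.9]
contact_force: [-3.7, 0.6, 11.5]
eef_pos: [525.3, -81.0, 69.5]
contact_force: [-2.9, 0.3, 11.6]
eef_pos: [525.3, -81.0, 69.2]
contact_force: [-3.3, 0.5, 11.4]
eef_pos: [525.3, -81.0, 68.8]
contact_force: [-3.9, 0.3, 11.2]
eef_pos: [525.3, -81.0, 68.8]
contact_force: [-3.5, -0.1, 11.3]
eef_pos: [525.3, -81.0, 68.8]
contact_force: [-4.3, -0.8, 12.5]
eef_pos: [525.2, -81.0, 68.8]
contact_force: [-3.7, 0.3, 12.3]
eef_pos: [525.3, -81.0, 68.8]
contact_force: [-3.7, 0.3, 11.8]
```

```bash
python3 -m crank '[[0,0,0.0002,0,0,0,1]]'|egrep 'eef|conta'
for i in 1 2 3 4 5 6 7 8 9 10 11 12; do python3 -m crank '[[0,0,0,0,0,0,1]]'|egrep 'eef|conta'; done
```

```text
eef_pos: [525.3, -81.0, 68.7]
contact_force: [-4.0, -0.6, 12.0]
eef_pos: [525.3, -81.0, 68.6]
contact_force: [-3.1, 0.2, 12.0]
eef_pos: [525.3, -81.0, 68.6]
contact_force: [-4.2, 0.5, 13.1]
eef_pos: [525.3, -81.0, 68.6]
contact_force: [-5.1, 0.7, 12.3]
eef_pos: [525.3, -81.0, 68.6]
contact_force: [-4.8, 0.6, 11.6]
eef_pos: [525.3, -81.0, 68.6]
contact_force: [-4.0, -0.5, 12.6]
eef_pos: [525.3, -81.0, 68.6]
contact_force: [-3.4, 0.0, 12.4]
eef_pos: [525.2, -81.0, 68.6]
contact_force: [-4.4, -0.2, 11.9]
eef_pos: [525.3, -81.0, 68.6]
contact_force: [-4.8, 0.6, 11.5]
eef_pos: [525.2, -81.0, 68.6]
contact_force: [-3.6, 0.1, 12.0]
eef_pos: [525.3, -81.0, 68.6]
contact_force: [-4.1, 0.0, 12.3]
eef_pos: [525.3, -81.0, 68.6]
contact_force: [-4.7, -0.2, 11.2]
eef_pos: [525.2, -81.0, 68.6]
contact_force: [-4.6, 0.1, 11.3]
```

The mean is 12.0 N at about 4.8 mm of give, which proves the setting. I'll lift clear and hand in.

```bash
python3 -m crank '[[0,0,-0.01,0,0,0,1],[0,0,-0.03,0,0,0,1],[0,0,-0.07,0,0,0,1],[0,0,-0.1,0,0,0,1],[0,0,-0.1,0,0,0,1]]'
python3 -m crank '[[0,0,0,0,0,0,1],[0,0,0,0,0,0,1],[0,0,0,0,0,0,1]]'
python3 -c "
from rig import sign_off
print(sign_off())"
```

```text
clock: 17.85
eef_pos: [527.9, -81.3, 172.0]
tcp_rot: [3.14, -0.007, 0.082]
contact_force: [-0.7, -0.1, 0.5]
opening: -0.001
grasp_force: 0.0
clock: 18.15
eef_pos: [524.6, -80.8, 166.6]
tcp_rot: [-3.141, 0.002, 0.082]
contact_force: [-0.4, 0.9, 0.1]
opening: -0.002
grasp_force: 0.0
the job is handed in; nothing more can be done
None
```

The leaf was too slack (about 10 mm at 12 N), so I turned the knob about 1.05 rad clockwise; it now gives about 4.8 mm at 12 N, is left free, and the job was handed in at about 18 s.

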